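# Check the yellow foot switch

## Task

Two foot switches have been put up on the desk for a check. Press the yellow pedal right down to its stop with the gripper, keep it down for about a second, then let it spring all the way back up and move clear. Do not press the blue pedal.

Things in the scene. Friction and masses are not known exactly. Their poses are not given: they have to be found in the camera images.
- yellow_tread (a point): Point to press: middle of the black ribbed tread (76 x 46 mm) on the yellow pedal plate (118 x 56 mm), 92 mm from its hinge. Site z is up and x level towards the hinge while the pedal is up; the frame tips with the pedal. Up, the plate rises 0.30 rad away from the hinge and this point is 69 mm over the desk; at the stop it is 31 mm lower and 7 mm further from the hinge (along -x).
- yellow_pedal (a joint): Angle of the yellow pedal, rad: 0 up, 0.35 down on its stop. A spring returns it; at the tread's middle it resists with about 6 N at first, 13 N at the stop. The hinge is at the far end of a grey base (156 x 80 mm, 13 mm high, fixed to the desk) between two cheeks 49 mm high; the raised end of the pedal faces the robot, turned up to 0.5 rad.
- blue_tread (a point): The same point on the pedal of the other foot switch, built alike but with a blue pedal; not to be pressed. Either switch may stand on the left or right.
- blue_pedal (a joint): Angle of the blue pedal in rad: 0 up at rest, 0.35 fully down; same spring.
There are look-alikes about, which are no part of the job. Leave any pink look-alike of the part that bears blue_tread alone.

How it is judged:
On the way:
1. the yellow pedal is held down at its stop (beyond 0.29 of 0.35 rad, about 6 mm at the tread) for half a second (value of joint yellow_pedal above 0.29 rad), for 0.5 s.
At the end, for the whole second after the job is handed in: After having been held at its stop for half a second, the yellow pedal is back up (under 0.05 rad) and the blue pedal is up too (under 0.05 rad) (value of joint each of yellow_pedal, blue_pedal below 0.05 rad); the robot touches nothing.
It fails at once if the blue pedal is pressed (beyond 0.1 rad) (value of joint blue_pedal above 0.1 rad).
It also fails if it takes over 29 s, if anything falls off the work surface, if the arm or the gripper's body presses on something with over 40 N, if the wrist force passes 120 N, or if a joint passes its speed limit or range.

## Robot

A 6-joint arm with a two-finger parallel gripper is mounted at the origin on a cart in front of the work surface, level with it; the furniture and walls round the work are solid. World frame = base frame: x ahead of the robot, y to its left, z up, the work surface at z = 0. Lengths are in m, angles in rad, forces in N, time in s.
With the tool pointing down it reaches from about 0.275 to 1 m from the base axis. Payload 8.4 kg.
Tool frame: the origin (TCP) lies midway between the tips of the shut fingers; the grasp point (between the pads) lies manip.grip_point_offset behind it (manip.grip_point_offset is the distance from the TCP to the grasp point, in m); z points along the fingers, y is the line along which they close (so a half turn about z gives the same grasp; the last joint's range is limited). The gripper opens to 85 mm and grips with 20 to 120 N. Pads are 22 mm wide; open, the fingers measure 114 mm over their backs; the gripper's body (76 mm by 85 mm) begins 54 mm behind the grasp point. The pads swing forward as they close: fully open they stand 13 mm farther back than shut.
Start: joints at [1.191, 0.353, 1.633, -0, 1.155, -0.002], TCP at [0.231, 0.581, 0.231] pointing down, gripper open.
Joint ranges: [-2.63, 2.63], [-0.92, 2.1], [0.06, 2.66], [-1.3, 4.44], [0, 2.69], [-3.02, 3.02]. Speed limits (rad/s): [2.22, 2.22, 2.79, 3.14, 3.14, 3.14].

## Interface

Orientations are given as a unit quaternion [w, x, y, z].
In Python, from station import manip gives the robot as it stands.
- The arm moves only by the tool send_rows, never from a script. Its argument "moves" is text: rows parted by semicolons, each of 7 numbers parted by spaces: the shift along the world's x, y, z in m, then the turn, a rotation vector about the world's x, y, z in degrees, then the opening, from 0 (shut) to 1 (fully open). A call has 1 to 5 rows; each row is the pose to reach, as a shift and turn from the pose commanded when the call began; what a row does not reach only later rows make up. A row lasts 1/12 s, in which the tool goes at most 41.7 mm and 7.16 degrees, less where a joint would pass 70% of its speed; a pose out of reach is approached as far as the arm can. A call with a gripper value outside its range is refused whole. The fingers move at their own pace and stop on an object; the grip force is fixed at half the most. Time passes only in rows, so rows that repeat a pose let the fingers close. It gives the time, the measured TCP pose, the force, the opening and the grip force at its end, in the units of the state.
- manip.sense(): the state, without advancing time (a new reading comes with each control period).
- manip.get_image(name): name is "side" or "top" or "wrist"; returns (picture, depth): 384x512x3 uint8, red, green, blue; 384x512 float32, m along the optical axis (not along the pixel's ray), 0 where there is no reading.
- manip.get_calibration(name): a dict with "fx", "fy", "cx", "cy" (pixels), "R" (3x3) and "t" (3): a world point X has camera coordinates R X + t; the wrist camera has in their place "mount" (4x4, takes a point from camera to tool coordinates, whose origin is the TCP and whose axes are the flange's). Camera axes: x right, y down, z forward; pixel columns grow to the right and rows downward; lengths in m; the calibration is good to about 2 mm. The wrist camera is an equidistant fisheye: a pixel r from the principal point sees the ray r / f radians off the axis. A picture is of the moment at which its call begins: read the wrist's pose just before it. get_calibration takes no time and is no camera call.
- manip.job_done(): hands the job in; it is judged then, once.
The state is a dict: "t": time; "qpos": joint angles; "dq": joint speeds; "joint_torque": joint torques, N m; "tool_pos": TCP position; "tool_rot": TCP orientation; "wrist_force": force on the tool from outside, world axes, zero at the start; "wrist_torque": the same for the moment, N m; "finger_gap": opening from 0.0 (shut) to 1.0 (fully open); "grasp_force": force on a finger pad.
Only numpy, scipy, OpenCV 4.12 (cv2) and the standard library are available. Lean on these libraries where they do the work, as an engineer would, in place of code of your own. Each camera call takes 0.05 s, during which the arm holds its last target. There are 200 camera calls.

## Working session

There is one attempt and no reset: what is moved stays moved. The work goes in short steps, Python scripts to look and compute and a tool call to move; the robot and the scene stay as the last step left them, time stands still between calls to the robot, and variables do not carry over. Pictures are saved under pics/ and viewed, at most 10 in all, crops included, and the job is handed in when it is done.

Besides the shell and the picture viewer there is one more tool, called as name(argument=value, ...) on one line, values as JSON. send_rows: Moves the arm, as the interface text tells. Its arguments: {"type":"object","properties":{"moves":{"type":"string"}},"required":["moves"]}

```bash
mkdir -p pics
cat > h.py <<'E'
import numpy as np, cv2
from station import manip
def grab(n):
    im,d=manip.get_image(n); c=manip.get_calibration(n); np.savez(f'/tmp/{n}.npz',im=im,d=d); return im,d,c
def world(c,u,v,z):
    X=np.array([(u-c['cx'])/c['fx']*z,(v-c['cy'])/c['fy']*z,z]); return np.array(c['R']).T@(X-np.array(c['t']))
E
python3 - <<'E'
from h import *
s=manip.sense();print(s['t'],s['tool_pos'],s['tool_rot'],s['finger_gap'],manip.grip_point_offset)
for n in('top','side'):
    im,d,c=grab(n);cv2.imwrite(f'pics/{n}1.png',im[:,:,::-1]);print(n,-np.array(c['R']).T@c['t'],(d>0).mean())
E
```

```text
0.0 [0.2303763  0.58048232 0.23053549] [-1.30535776e-04  1.87780987e-01  9.82210676e-01 -6.87106277e-04] 0.9994504293950931 0.0187
top [ 0.3575308  -0.10210387  1.08200245] 0.9961598714192709
side [0.75498417 0.43098151 1.13707626] 0.9963022867838541
```

View pics/top1.png

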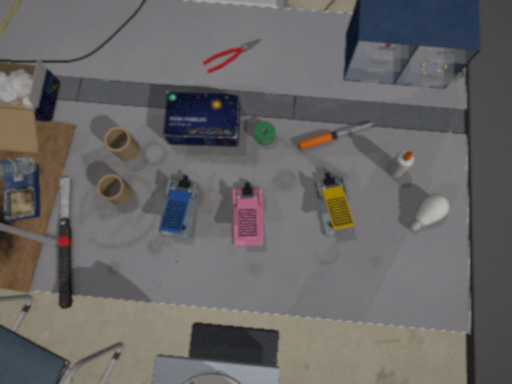

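View pics/side1.png

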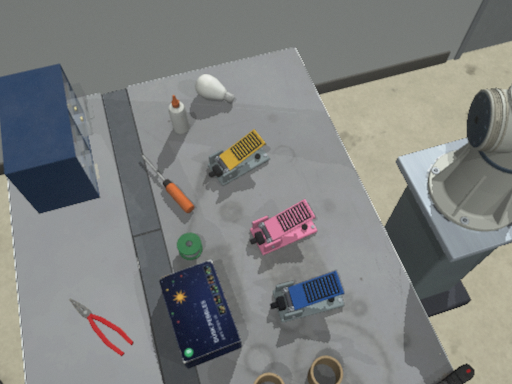

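Top view: yellow pedal at (338,210). Things it could be confused with are the pink look-alike (248,215), the blue pedal (178,208) and the orange screwdriver (318,141). I choose (338,210) because it is yellow with a black tread on a grey base.

Run:
```python
from h import *
for n,roi in(('top',(300,160,370,250)),('side',(200,120,280,195))):
    f=np.load(f'/tmp/{n}.npz');im,d=f['im'],f['d'];c=manip.get_calibration(n)
    hsv=cv2.cvtColor(im,cv2.COLOR_RGB2HSV);m=cv2.inRange(hsv,(18,120,90),(35,255,255))
    x0,y0,x1,y1=roi;k=np.zeros_like(m);k[y0:y1,x0:x1]=m[y0:y1,x0:x1]
    k=cv2.morphologyEx(k,cv2.MORPH_CLOSE,np.ones((7,7)))
    ct=max(cv2.findContours(k,0,2)[0],key=cv2.contourArea);hull=cv2.convexHull(ct)
    h=np.zeros_like(m);cv2.drawContours(h,[hull],-1,255,-1)
    h=cv2.erode(h,np.ones((3,3)))
    v,u=np.nonzero(h);P=np.array([world(c,a,b,d[b,a]) for a,b in zip(u,v)])
    ok=(P[:,2]>.02)&(P[:,2]<.11);P=P[ok]
    A=np.c_[P[:,:2],np.ones(len(P))];co=np.linalg.lstsq(A,P[:,2],rcond=None)[0]
    # dark tread pixels
    dk=cv2.bitwise_and(h,255-cv2.inRange(hsv,(18,120,90),(35,255,255)))[v,u][ok]>0
    r=cv2.minAreaRect(P[:,:2].astype(np.float32)*1000);rd=cv2.minAreaRect(P[dk,:2].astype(np.float32)*1000)
    print(n,'rect',r,'dark',rd,'plane',co,'tilt',np.hypot(*co[:2]),'yaw dir up',np.degrees(np.arctan2(co[1],co[0])),'zc',np.r_[np.array(rd[0])/1000,1]@co, 'mean',P.mean(0),P[dk].mean(0))
    cr=im[y0-20:y1+20,x0-20:x1+20,::-1].copy();cv2.imwrite(f'pics/c_{n}.png',cv2.resize(cr,None,fx=5,fy=5,interpolation=2)[:600,:800])
```

```text
top rect ((566.513916015625, -274.30810546875), (112.6401138305664, 53.545413970947266), 14.680425643920898) dark ((546.755615234375, -292.2233581542969), (22.038719177246094, 64.3288803100586), 74.03661346435547) plane [-0.31258658 -0.08208203  0.21578355] tilt 0.32318389142414217 yaw dir up -165.2868848638542 zc 0.06886137224463149 mean [ 0.56433381 -0.27447019  0.06190945] [ 0.5305503  -0.2860996   0.07230651]
side rect ((565.5801391601562, -273.1053466796875), (108.06884002685547, 52.362396240234375), 13.614766120910645) dark ((553.7808837890625, -277.6050109863281), (71.93839263916016, 44.70631408691406), 16.4291934967041) plane [-0.32085993 -0.08574857  0.21897502] tilt 0.33212032977444267 yaw dir up -165.03759230212927 zc 0.06509315394807733 mean [ 0.56615464 -0.27235483  0.06067272] [ 0.55339397 -0.27613002  0.06534026]
```

View pics/c_top.png

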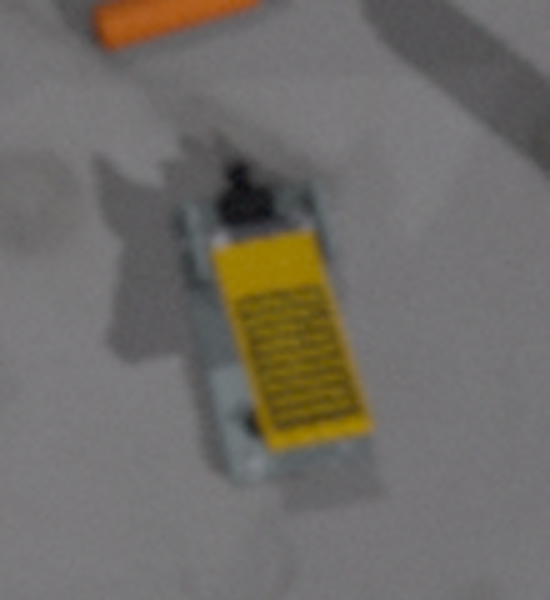

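Crop: this is the yellow pedal, with its ribbed tread centred near top pixel (340,212), about (0.552,-0.278,0.069) in world. Setting out with the fingers shut.

send_rows(moves="0.015 -0.038 0 0 0 0 0;0.03 -0.076 0 0 0 0 0;0.045 -0.114 0 0 0 0 0;0.06 -0.152 0 0 0 0 0;0.075 -0.19 0 0 0 0 0")

```text
t: 0.52
tool_pos: [0.3055, 0.389, 0.2309]
tool_rot: [-0.0, 0.187, 0.982, -0.0]
wrist_force: [0.4, 0.1, 0.4]
finger_gap: 0.303
grasp_force: 0.0
```

send_rows(moves="0.015 -0.038 0 0 0 0 0;0.03 -0.076 0 0 0 0 0;0.045 -0.114 0 0 0 0 0;0.06 -0.152 0 0 0 0 0;0.075 -0.19 0 0 0 0 0")

```text
t: 0.93
tool_pos: [0.3806, 0.199, 0.2313]
tool_rot: [0.0, 0.188, 0.982, 0.0]
wrist_force: [0.8, 0.0, 0.2]
finger_gap: 0.002
grasp_force: 0.0
```

send_rows(moves="0.015 -0.038 0 0 0 0 0;0.03 -0.076 0 0 0 0 0;0.045 -0.114 0 0 0 0 0;0.06 -0.152 0 0 0 0 0;0.075 -0.19 0 0 0 0 0")

```text
t: 1.35
tool_pos: [0.4556, 0.0088, 0.2313]
tool_rot: [0.0, 0.188, 0.982, 0.0]
wrist_force: [0.9, 0.3, 0.7]
finger_gap: -0.004
grasp_force: 0.0
```

send_rows(moves="0.015 -0.038 0 0 0 0 0;0.03 -0.076 0 0 0 0 0;0.045 -0.114 0 0 0 0 0;0.06 -0.152 0 0 0 0 0;0.075 -0.19 0 0 0 0 0")

```text
t: 1.77
tool_pos: [0.5306, -0.1812, 0.231]
tool_rot: [-0.0, 0.188, 0.982, 0.0]
wrist_force: [0.4, 1.2, 0.4]
finger_gap: -0.002
grasp_force: 0.0
```

send_rows(moves="0.018 -0.097 -0.06 0 0 0 0;0.018 -0.097 -0.06 0 0 0 0;0.018 -0.097 -0.06 0 0 0 0;0.018 -0.097 -0.111 0 0 0 0;0.018 -0.097 -0.111 0 0 0 0")

```text
t: 2.18
tool_pos: [0.5456, -0.2763, 0.1148]
tool_rot: [-0.003, 0.189, 0.982, 0.001]
wrist_force: [-1.2, 1.3, -1.6]
finger_gap: 0.0
grasp_force: 0.0
```

Run:
```python
from h import *
im,d,c=grab('side');s=manip.sense();print(s['tool_pos'],s['wrist_force'])
R,t=np.array(c['R']),np.array(c['t'])
im=im.copy()
for P in([.552,-.278,.069],s['tool_pos']):
    q=R@np.array(P)+t;u,v=c['fx']*q[0]/q[2]+c['cx'],c['fy']*q[1]/q[2]+c['cy'];print(u,v);cv2.circle(im,(round(u),round(v)),1,(255,0,0),-1)
cv2.imwrite('pics/s2.png',cv2.resize(im[80:210,170:320,::-1],None,fx=4.5,fy=4.5,interpolation=2))
im,d,c=grab('top');cv2.imwrite('pics/t2.png',cv2.resize(im[150:260,280:400,::-1],None,fx=5,fy=5,interpolation=2))
```

```text
[ 0.54502203 -0.2749832   0.11495413] [-1.46904447  0.98221121 -1.74449838]
246.099740199028 144.591441447288
248.77367725355558 134.62353388631936
```

View pics/s2.png

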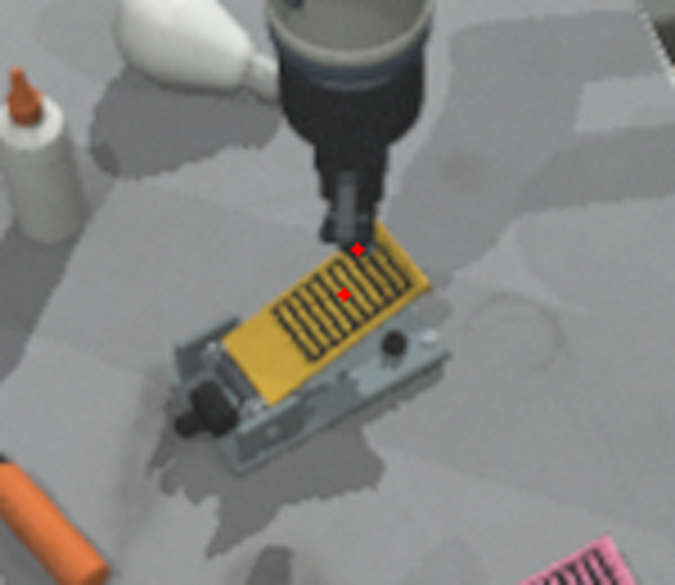

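The projected tread point (344,294 in the crop) sits in the middle of the tread, and the tip is above it. Descending.

send_rows(moves="0 -0.002 -0.012 0 0 0 0;0 -0.002 -0.024 0 0 0 0;0 -0.002 -0.036 0 0 0 0;0 -0.002 -0.036 0 0 0 0;0 -0.002 -0.036 0 0 0 0")

```text
t: 2.7
tool_pos: [0.5483, -0.2775, 0.0839]
tool_rot: [-0.0, 0.187, 0.982, 0.0]
wrist_force: [0.0, 0.1, -0.1]
finger_gap: 0.0
grasp_force: 0.0
```

send_rows(moves="0 0 -0.012 0 0 0 0;-0.001 0 -0.022 0 0 0 0;-0.002 -0.001 -0.032 0 0 0 0;-0.003 -0.001 -0.04 0 0 0 0;-0.003 -0.001 -0.04 0 0 0 0")

```text
t: 3.12
tool_pos: [0.5451, -0.2796, 0.0434]
tool_rot: [-0.0, 0.188, 0.982, -0.0]
wrist_force: [-2.5, -2.0, 11.9]
finger_gap: 0.003
grasp_force: 5.7
```

send_rows(moves="0 0 -0.003 0 0 0 0;0 0 -0.005 0 0 0 0;0 0 -0.006 0 0 0 0;0 0 -0.006 0 0 0 0;0 0 -0.006 0 0 0 0")

```text
t: 3.53
tool_pos: [0.5449, -0.2797, 0.0388]
tool_rot: [-0.0, 0.188, 0.982, -0.0]
wrist_force: [-6.7, -1.2, 14.4]
finger_gap: 0.001
grasp_force: 7.3
```

send_rows(moves="0 0 -0.001 0 0 0 0;0 0 -0.002 0 0 0 0;0 0 -0.002 0 0 0 0;0 0 -0.002 0 0 0 0;0 0 -0.002 0 0 0 0")

```text
t: 3.95
tool_pos: [0.5449, -0.2797, 0.0378]
tool_rot: [-0.0, 0.188, 0.982, -0.0]
wrist_force: [-10.8, 0.7, 24.2]
finger_gap: -0.001
grasp_force: 12.6
```

Commanding 2 mm more lowered the tip only 1 mm and the force jumped to 24 N, so the pedal is on its stop. Holding about a second.

send_rows(moves="0 0 0 0 0 0 0;0 0 0 0 0 0 0;0 0 0 0 0 0 0;0 0 0 0 0 0 0;0 0 0 0 0 0 0")

```text
t: 4.37
tool_pos: [0.5449, -0.2797, 0.0378]
tool_rot: [-0.0, 0.188, 0.982, -0.0]
wrist_force: [-10.3, -0.2, 24.8]
finger_gap: 0.003
grasp_force: 12.5
```

send_rows(moves="0 0 0 0 0 0 0;0 0 0 0 0 0 0;0 0 0 0 0 0 0;0 0 0 0 0 0 0;0 0 0 0 0 0 0")

```text
t: 4.78
tool_pos: [0.545, -0.2797, 0.0379]
tool_rot: [-0.0, 0.188, 0.982, -0.0]
wrist_force: [-9.7, -0.1, 24.6]
finger_gap: 0.005
grasp_force: 12.5
```

Run:
```python
from h import *
im,d,c=grab('side');print(manip.sense()['wrist_force'])
cv2.imwrite('pics/s3.png',cv2.resize(im[80:210,170:320,::-1],None,fx=4.5,fy=4.5,interpolation=2))
```

```text
[-10.20503845   0.59653555  24.23396053]
```

View pics/s3.png

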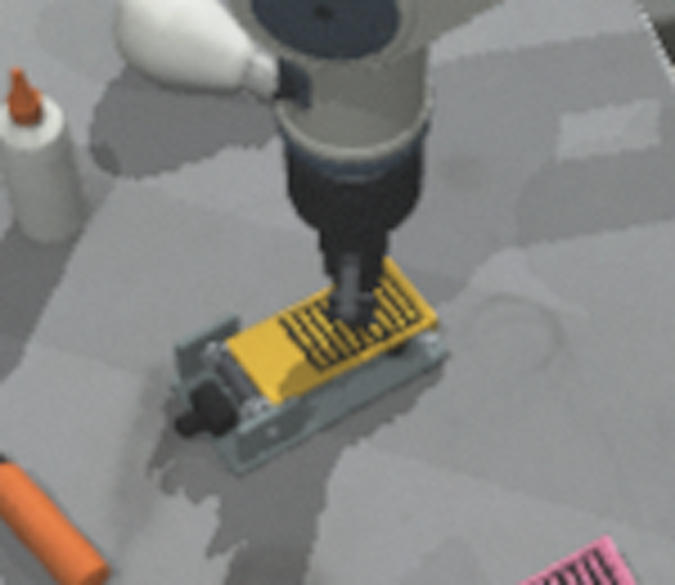

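The tip is on the tread (350,300) and the plate rests on the black stop (400,345). Releasing gently, then moving clear.

send_rows(moves="0 0 0.008 0 0 0 0;0.002 0 0.018 0 0 0 0;0.003 0.001 0.03 0 0 0 0;0.003 0.001 0.045 0 0 0 0;0.003 0.001 0.07 0 0 0 0")

```text
t: 5.25
tool_pos: [0.5473, -0.2773, 0.1048]
tool_rot: [-0.002, 0.188, 0.982, 0.0]
wrist_force: [-1.1, 0.3, 0.5]
finger_gap: -0.001
grasp_force: 0.0
```

send_rows(moves="0 0 0.04 0 0 0 0;0 0 0.08 0 0 0 0;-0.03 0.02 0.1 0 0 0 0;-0.06 0.03 0.12 0 0 0 0;-0.1 0.04 0.12 0 0 0 0")

```text
t: 5.67
tool_pos: [0.4506, -0.2386, 0.2297]
tool_rot: [0.003, 0.187, 0.982, -0.001]
wrist_force: [-0.1, -0.7, -0.2]
finger_gap: -0.001
grasp_force: 0.0
```

send_rows(moves="0 0 0 0 0 0 0;0 0 0 0 0 0 0;0 0 0 0 0 0 0;0 0 0 0 0 0 0;0 0 0 0 0 0 0")

```text
t: 6.08
tool_pos: [0.4494, -0.2384, 0.2259]
tool_rot: [-0.0, 0.188, 0.982, 0.0]
wrist_force: [0.8, 0.5, -0.2]
finger_gap: 0.001
grasp_force: 0.0
```

Run:
```python
from h import *
im,d,c=grab('side');print(manip.sense()['wrist_force'])
cv2.imwrite('pics/s4.png',im[:,:,::-1])
```

```text
[ 0.41377139 -0.16735766  0.29018733]
```

View pics/s4.png

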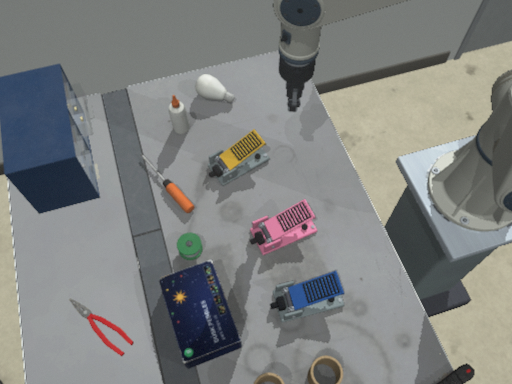

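The yellow pedal is back up (240,150), the blue pedal (320,290) has not moved, and the gripper is clear.

```bash
python3 -c "
from station import manip
print(manip.job_done())"
```

```text
the job is handed in; nothing more can be done
None
```

I pressed the yellow pedal onto its stop, held it for about a second and let it spring back up, without touching the blue pedal; the job is handed in, but no verdict came back.

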